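# Change over the bike lights on their charging rails

### The job

Two bike lights sit on charging rails with spring catches. Slide the orange one along its rail, away from the open end, until it clicks fully home and stays there; and press the yellow catch pad of the green one's rail so that the green light springs free. Leave the green light lying upright on its rail, pushed out and clear of the lips, with the orange one still latched.

Things in the scene. Friction and masses are not known exactly. Their poses are not given: they have to be found in the camera images.
- green_light: green plastic bike light, 64 mm long, 34 wide, 46 high, with a black foot 50 wide and 10 high; 150 g. Origin: centre of underside; x along its length, to the lens and the rail's closed end; z up. Starts latched fully home on its rail (origin at x=20 mm in green_dock).
- orange_light: orange plastic bike light, 64 mm long, 34 wide, 46 high, with a black foot 50 wide and 10 high; 150 g. Origin: centre of underside; x along its length, to the lens and the rail's closed end; z up. Starts on its rail 40 to 54 mm short of home, not latched. Flat tail face 32 mm behind the origin, for pushing; 5 to 12 N takes it home. It can also be gripped by its sides.
- green_dock: fixed white rail under the green light, same as orange_dock, same axes. Its catch pad, yellow, 34 x 28 mm, is centred at x=36, y=56, top 34 mm above the table. Pressed straight down 7 mm or more (8 mm travel, 3 to 8 N) it frees the light; an ejector then pushes the light 36 mm or a little more towards the open end, clear of the lips, in under 0.5 s. The pad springs back up.
- orange_dock: fixed white rail of the orange light. Origin: underside, on the centre line. x: along the rail from open end (-85 mm) to closed end (housing 76-100, 48 mm high); y left, z up. Bed 12 mm above the table; guide walls y=+-26.5, tops 20 mm; lips over the foot at x>18, tops 28.5 mm. Home: light origin at x=20. Click 1 mm past home, hard stop 12 past. Ejector pushes it back if not clicked. Own yellow pad too.

How it is judged:
By the outcome, as a careful person would: the job done as asked, in the order asked, and still so for the second after the job is handed in, with the robot touching nothing.
It also fails if it takes over 42 s, if anything falls off the work surface, if the arm or the gripper's body presses on something with over 40 N, if the wrist force passes 120 N, or if a joint passes its speed limit or range.

### The arm

A 6-joint arm with a two-finger parallel gripper is mounted at the origin on the work surface. World frame = base frame: x ahead of the robot, y to its left, z up, the work surface at z = 0. Lengths are in mm, angles in rad, forces in N, time in s.
With the tool pointing down it reaches from about 275 to 750 mm from the base axis. Payload 10.2 kg.
Tool frame: the origin (TCP) lies midway between the tips of the shut fingers; the grasp point (between the pads) lies 19 mm behind it (ctrl.hold_point_z is the distance from the TCP to the grasp point, in mm); z points along the fingers, y is the direction in which the jaws open and shut (so a half turn about z gives the same grasp; the last joint's range is limited). The gripper opens to 85 mm and grips with 20 to 120 N. Pads are 22 mm wide; open, the fingers measure 114 mm over their backs; the gripper's body (76 mm by 85 mm) begins 54 mm behind the grasp point. The pads swing forward as they close: fully open they stand 13 mm farther back than shut.
Start: joints at [-1.449, 0.313, 1.498, -0, 1.331, -0.223], TCP at [177.442, -494.111, 231.294] pointing down, gripper open.
Joint ranges: [-2.94, 2.94], [-0.97, 2.17], [0.19, 2.56], [-1.23, 4.37], [0.02, 3.11], [-2.88, 2.88]. Speed limits (rad/s): [2.39, 2.39, 3.01, 3.14, 3.14, 3.14].

### API

Orientations are given as a unit quaternion [w, x, y, z].
In Python, from rig import ctrl, capture, get_calibration, ticket, search_frame, outline_of gives the robot as it stands. The module is installed in compiled form; this text tells all that it offers.
- The arm moves only by the tool servo_tool, never from a script. Its argument "motion" is a list of rows, each an object with "dr": the turn, a rotation vector about the tool's x, y, z in units of 10 degrees (1.0 is 10 degrees), a list of three; "delta_pos": the shift along the tool's x, y, z in units of 50 mm (1.0 is 50 mm), a list of three; "hand": the opening, from 0 (shut) to 1 (fully open). In form: [{"dr": [ax, ay, az], "delta_pos": [x, y, z], "hand": hand}, ...]. A call has 1 to 20 rows; each row shifts and turns the pose as measured when the row begins, along the tool's axes as they then stand; what a row does not reach is not made up. A row lasts 1/8 s, in which the tool goes at most 62.5 mm and 10.7 degrees, less where a joint would pass 70% of its speed; a pose out of reach is approached as far as the arm can. A call is refused whole if a number of a shift passes 1 or a number of a turn 1, either way. A call with a gripper value outside its range is refused whole. The fingers move at their own pace and stop on an object; "squeeze" is the grip in N (left out, the last holds). Time passes only in rows, so rows that do not move let the fingers close. It gives the time, the measured TCP pose, the force and the opening at its end, in the units of the state.
- ctrl.sense(): the state, without advancing time (a new reading comes with each control period).
- capture(name): name is "scene" or "top" or "wrist"; returns (picture, depth): 480x640x3 uint8, red, green, blue; 480x640 float32, mm along the optical axis (not along the pixel's ray), 0 where there is no reading.
- get_calibration(name): a dict with "camera_matrix" (3x3 intrinsics, pixels), "T" (4x4, takes a point from camera to world coordinates). Camera axes: x right, y down, z forward; pixel columns grow to the right and rows downward; lengths in mm; the calibration is good to about 2 mm. A picture is of the moment at which its call begins: read the wrist's pose just before it. get_calibration takes no time and is no camera call; for the wrist camera it gives the pose at the moment of the call.
- ticket.finish_job(): hands the job in, once; it reports no verdict.
Trained networks look in the newest picture that a camera, given by its name, has taken for a name from the list of things; names that differ only in an ending like _2 or _b are one class to them, and where a whole thing is asked for, a point or a joint stands for the part that bears it (a point fixed in the world has none). Each returns a list of dicts, best first, with "score" (0 to 1); they miss things now and then, are a little off and sometimes report something else, mostly with a low value. They report only what shows in the picture. A call takes as long as a camera call.
- search_frame(camera, label): "bbox" ([left, top, right, bottom] in pixels, round what is visible of it).
- outline_of(camera, label): "pixels" (480x640 bool, what is visible of it) and "bbox" ([left, top, right, bottom] in pixels, round what is visible of it).
The state is a dict: "time_s": time; "joints": joint angles; "dq": joint speeds; "tau": joint torques, N m; "eef_pos": TCP position; "ee_rot": TCP orientation; "force": force on the tool from outside, world axes, zero at the start; "wrist_torque": the same for the moment, N m; "grip_width": opening from 0.0 (shut) to 1.0 (fully open).
Only numpy, scipy, OpenCV 4.12 (cv2) and the standard library are available. Lean on these libraries where they do the work, as an engineer would, in place of code of your own. Each camera call takes 0.05 s, during which the arm holds its last target.

## Working session

There is one attempt and no reset: what is moved stays moved. The work goes in short steps, Python scripts to look and compute and a tool call to move; the robot and the scene stay as the last step left them, time stands still between calls to the robot, and variables do not carry over. Pictures are saved under pics/ and viewed, and the job is handed in when it is done.

Besides the shell and the picture viewer there is one more tool, called after "Call:" by a JSON object that holds its "op" and its "data". servo_tool: Moves the arm, as the interface text tells. Its arguments: {"type":"object","properties":{"motion":{"type":"array"},"squeeze":{"type":"number"}},"required":["motion"]}

```bash
mkdir -p pics
python3 - <<'E'
from rig import ctrl,capture,get_calibration
import cv2,numpy as np
s=ctrl.sense();print(s)
for n in("scene","top"):
    p,d=capture(n);cv2.imwrite(f"pics/{n}0.png",p[:,:,::-1]);np.save(f"pics/{n}0.npy",d);c=get_calibration(n);print(n,np.round(c["camera_matrix"],1).tolist(),np.round(c["T"],3).tolist())
E
```

```text
{'time_s': 0.0, 'joints': array([-1.44941469e+00,  3.13468358e-01,  1.49844252e+00,  3.01464796e-05,
        1.33102892e+00, -2.23398877e-01]), 'dq': array([ 1.77248171e-05, -2.99773914e-05, -1.04513324e-03, -7.02292316e-04,
       -1.55268028e-03,  1.03812710e-03]), 'tau': array([-7.85480861e-04, -4.12263572e+01, -2.59744263e+01, -2.81433831e-04,
        4.12336944e-03,  2.14208725e-06]), 'eef_pos': array([ 177.40834386, -493.83610982,  230.72364821]), 'ee_rot': array([-6.71945856e-04,  9.85177955e-01,  1.71534088e-01,  4.89634839e-05]), 'force': array([ 0.64124251, -1.05736511,  0.40151339]), 'wrist_torque': array([-0.05860581, -0.0123636 , -0.00506496]), 'grip_width': 0.9958532936478655}
scene [[589.0, 0.0, 322.0], [0.0, 589.0, 238.1], [0.0, 0.0, 1.0]] [[0.368, 0.609, -0.703, 1202.457], [0.93, -0.232, 0.286, -258.773], [0.01, -0.759, -0.651, 600.942], [0.0, 0.0, 0.0, 1.0]]
top [[492.7, 0.0, 317.6], [0.0, 492.7, 241.3], [0.0, 0.0, 1.0]] [[0.011, -0.995, 0.102, 521.659], [-0.999, -0.007, 0.039, -8.146], [-0.038, -0.102, -0.994, 761.151], [0.0, 0.0, 0.0, 1.0]]
```

View pics/top0.png

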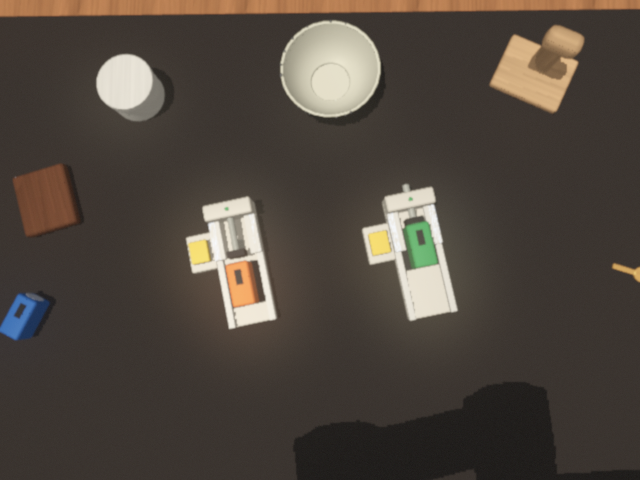

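View pics/scene0.png

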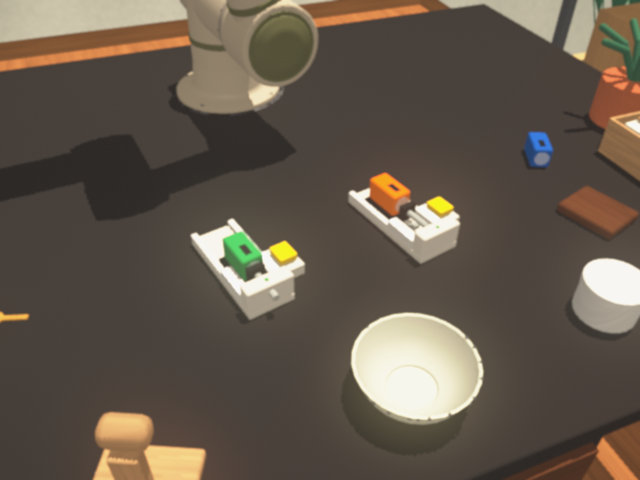

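```bash
cat > h.py <<'E'
import cv2,numpy as np
from rig import ctrl,capture,get_calibration
def cloud(n,d):
    c=get_calibration(n);K=c["camera_matrix"];T=np.array(c["T"])
    v,u=np.mgrid[:480,:640];P=np.stack([(u-K[0][2])*d/K[0][0],(v-K[1][2])*d/K[1][1],d],-1)
    W=P@T[:3,:3].T+T[:3,3];W[d<=0]=np.nan;return W
def rect(W,m,zl,zh):
    q=W[m&(W[...,2]>zl)&(W[...,2]<zh)]
    r=cv2.minAreaRect(q[:,:2].astype(np.float32))
    return len(q),np.round(np.nanmedian(q,0),1),[np.round(x,1) for x in r]
def masks(p):
    h=cv2.cvtColor(p,cv2.COLOR_RGB2HSV).astype(int);H,S,V=h[...,0],h[...,1],h[...,2]
    return dict(orange=(H>4)&(H<16)&(S>170)&(V>120),green=(H>45)&(H<80)&(S>110)&(V>60),yellow=(H>19)&(H<32)&(S>140)&(V>130),white=(S<60)&(V>120))
E
python3 - <<'E'
from h import *
for n in("top","scene"):
    p=cv2.imread(f"pics/{n}0.png")[:,:,::-1].copy();d=np.load(f"pics/{n}0.npy");W=cloud(n,d);M=masks(p)
    x,y=W[...,0],W[...,1]
    mid=60
    A=(x>300)&(x<640)
    for nm,zl,zh in(("orange",53,65),("green",53,65),("yellow",28,40)):
        for s,B in(("L",y>mid-40),("R",y<mid-40)):
            try:print(n,nm,s,rect(W,M[nm]&A&B,zl,zh))
            except Exception as e:print(n,nm,s,"none")
    for s,B in(("L",(y>50)&(y<260)),("R",(y<0)&(y>-260))):
        # housing top
        print(n,"housing",s,rect(W,A&B&M["white"],44,52))
        print(n,"dock",s,rect(W,A&B&M["white"],8,52))
E
```

```text
top orange L (0, array([nan, nan, nan]), [array([0., 0.]), array([0., 0.]), np.float64(0.0)])
top orange R (0, array([nan, nan, nan]), [array([0., 0.]), array([0., 0.]), np.float64(0.0)])
top green L (0, array([nan, nan, nan]), [array([0., 0.]), array([0., 0.]), np.float64(0.0)])
top green R (0, array([nan, nan, nan]), [array([0., 0.]), array([0., 0.]), np.float64(0.0)])
top yellow L (10, array([582. , 185.1,  33.8]), [array([581.1, 184.7]), array([26.2,  0.6]), np.float64(13.8)])
top yellow R (0, array([nan, nan, nan]), [array([0., 0.]), array([0., 0.]), np.float64(0.0)])
top housing L (362, array([634.3, 163.6,  48.5]), [array([572.1, 158.4]), array([ 70.9, 139.9]), np.float64(86.2)])
top dock L (4485, array([580.8, 144.1,  20.5]), [array([555.8, 155.8]), array([177.7, 111.9]), np.float64(12.6)])
top housing R (18, array([ 632.5, -115.7,   47.6]), [array([ 606.4, -121.3]), array([92.9, 42.4]), np.float64(24.9)])
top dock R (4235, array([ 551.2, -130.5,   19. ]), [array([ 563.7, -114.6]), array([162.7, 111.3]), np.float64(12.5)])
scene orange L (161, array([540.3, 120.3,  55.5]), [a
[... 311 characters left out ...]
y([ 591.4, -131.8]), array([61.5, 32.2]), np.float64(12.4)])
scene yellow L (269, array([581.3, 193.4,  32.3]), [array([579.8, 195.2]), array([35.5, 29.8]), np.float64(12.2)])
scene yellow R (337, array([597.1, -74.1,  32.3]), [array([594.7, -73. ]), array([36.9, 29.2]), np.float64(10.4)])
scene housing L (173, array([635.1, 162.9,  46.5]), [array([636.4, 151. ]), array([16.2, 71. ]), np.float64(9.0)])
scene dock L (1923, array([589.6, 116.5,  19.9]), [array([554.4, 152.3]), array([179.7, 114. ]), np.float64(12.6)])
scene housing R (43, array([ 619.8, -122.4,   47.4]), [array([ 609.5, -127.9]), array([100.8,  22.2]), np.float64(42.5)])
scene dock R (2017, array([ 573.8, -153.5,   18. ]), [array([ 562.2, -117.6]), array([164. , 112.3]), np.float64(12.3)])
  return np.nanmean(a, axis, out=out, keepdims=keepdims)
```

Run:
```python
from h import *
n="top"
p=cv2.imread(f"pics/{n}0.png")[:,:,::-1].copy();d=np.load(f"pics/{n}0.npy");W=cloud(n,d);M=masks(p)
for (u,v) in((242,295),(240,272),(427,255),(415,230),(379,242),(200,252),(232,209),(410,200),(300,300),(430,290),(255,312)):print(u,v,p[v,u],d[v,u],np.round(W[v,u],1))
for nm in("orange","green","yellow"):
    for s,B in(("L",W[...,1]>20),("R",W[...,1]<20)):
        q=W[M[nm]&B&(W[...,0]>400)&(W[...,0]<660)&(abs(W[...,1])<260)]
        if len(q)>5:
            print(nm,s,len(q),np.percentile(q[:,2],[5,25,50,75,95]).round(1))
            zt=np.percentile(q[:,2],90);k=q[q[:,2]>zt-7];print(cv2.minAreaRect(k[:,:2].astype(np.float32)))
```

```text
242 295 [246 175 107] 702.3756 [515.8 126.2  59.2]
240 272 [141 107  84] 705.9827 [548.5 130.   59.1]
427 255 [110 182 117] 700.0025 [ 575.1 -136.5   57.4]
415 230 [104 170 110] 704.3305 [ 610.8 -119.9   57.4]
379 242 [246 221 115] 730.93646 [595.9 -70.9  31. ]
200 252 [247 225 119] 734.5672 [578.6 195.4  36. ]
232 209 [235 228 212] 725.50464 [641.4 146.2  49.6]
410 200 [161 193 151] 715.56006 [ 655.5 -114.2   50.9]
300 300 [77 67 59] 758.50256 [508.6  47.7  -1. ]
430 290 [231 224 208] 740.3706 [ 526.  -148.8   11.3]
255 312 [240 233 217] 746.05194 [490.  114.7  12.2]
yellow L 10 [32.2 33.1 33.8 34.6 35.2]
((581.131591796875, 184.70880126953125), (26.203166961669922, 0.5670647621154785), 13.79885482788086)
```

```bash
sed -i 's/(S>170)&(V>120)/(S>110)\&(V>110)/;s/(S>110)&(V>60)/(S>60)\&(V>60)/;s/(S>140)&(V>130)/(S>100)\&(V>130)/' h.py
python3 - <<'E'
from h import *
for n in ("top","scene"):
  p=cv2.imread(f"pics/{n}0.png")[:,:,::-1].copy();d=np.load(f"pics/{n}0.npy");W=cloud(n,d);M=masks(p)
  for nm,z in(("orange",58),("green",58),("yellow",34)):
    for s,B in(("L",W[...,1]>20),("R",W[...,1]<20)):
        m=M[nm]&B&(W[...,0]>400)&(W[...,0]<660)&(abs(W[...,1])<260)&(abs(W[...,2]-z)<6)
        q=W[m]
        if len(q)>50:
            r=cv2.minAreaRect(q[:,:2].astype(np.float32));print(n,nm,s,len(q),np.median(q[:,2]),[np.round(a,1) for a in r])
  for s,B in(("L",(W[...,1]>50)&(W[...,1]<260)),("R",(W[...,1]<0)&(W[...,1]>-260))):
        q=W[B&(W[...,0]>400)&(W[...,0]<680)&M["white"]&(abs(W[...,2]-48)<4)&((W[...,0]>622))]
        print(n,"hous",s,len(q),[np.round(a,1) for a in cv2.minAreaRect(q[:,:2].astype(np.float32))])
        q=W[B&(W[...,0]>400)&(W[...,0]<560)&M["white"]&(abs(W[...,2]-12)<3)]
        print(n,"bed",s,len(q),[np.round(a,1) for a in cv2.minAreaRect(q[:,:2].astype(np.float32))])
E
```

```text
top orange L 947 58.43554948937128 [array([531.9, 130.3]), array([61.8, 34.6]), np.float64(12.3)]
top green R 970 58.26929502151131 [array([ 591. , -128.9]), array([63.3, 34.4]), np.float64(12.5)]
top yellow L 404 34.666402575544055 [array([579.1, 197.4]), array([32.7, 27.4]), np.float64(11.5)]
top yellow R 401 34.593312470885735 [array([594.9, -71. ]), array([32.6, 27.6]), np.float64(13.0)]
top hous L 769 [array([641.9, 154.7]), array([24.5, 72.2]), np.float64(12.6)]
top bed L 698 [array([515.1, 145.5]), array([ 94. , 109.2]), np.float64(12.8)]
top hous R 803 [array([ 649.7, -116. ]), array([40.6, 71.7]), np.float64(12.3)]
top bed R 1657 [array([ 527.1, -138.2]), array([80.9, 63.3]), np.float64(12.4)]
scene orange L 208 55.23598731927643 [array([532.9, 126.5]), array([64.8, 35.2]), np.float64(13.7)]
scene green R 710 56.22884904569486 [array([ 590.5, -132. ]), array([65.1, 33.7]), np.float64(12.2)]
scene yellow L 271 32.26890078047688 [array([579.8, 195.2]), array([35.5, 29.8]), np.float64(12.2)]
scene yellow R 341 32.22763802287113 [array([594.7, -73.2]), array([37.1, 29.1]), np.float64(11.6)]
scene hous L 501 [array([641.5, 151.5]), array([25.2, 71.4]), np.float64(12.0)]
scene bed L 164 [array([510.5,  91.2]), array([36.9, 89. ]), np.float64(74.6)]
scene hous R 690 [array([ 645.8, -119.9]), array([49.8, 71.4]), np.float64(12.7)]
scene bed R 548 [array([ 520.7, -151.1]), array([65.4, 64.6]), np.float64(13.1)]
```

Call:
{"op": "servo_tool", "data": {"motion": [{"dr": [0, 0, 0.735], "delta_pos": [0, 0, 0], "hand": 0}, {"dr": [0, 0, 0], "delta_pos": [0.7, -0.88, 0], "hand": 0}, {"dr": [0, 0, 0], "delta_pos": [0.7, -0.88, 0], "hand": 0}, {"dr": [0, 0, 0], "delta_pos": [0.7, -0.88, 0], "hand": 0}, {"dr": [0, 0, 0], "delta_pos": [0.7, -0.88, 0], "hand": 0}, {"dr": [0, 0, 0], "delta_pos": [0.7, -0.88, 0], "hand": 0}, {"dr": [0, 0, 0], "delta_pos": [0.7, -0.88, 0], "hand": 0}, {"dr": [0, 0, 0], "delta_pos": [0.7, -0.88, 0], "hand": 0}, {"dr": [0, 0, 0], "delta_pos": [0.7, -0.88, 0], "hand": 0}, {"dr": [0, 0, 0], "delta_pos": [0.7, -0.88, 0], "hand": 0}, {"dr": [0, 0, 0], "delta_pos": [0.7, -0.88, 0], "hand": 0}, {"dr": [0, 0, 0], "delta_pos": [0, 0, 0], "hand": 0}]}}

```text
time_s: 1.6
eef_pos: [432.8, 27.1, 229.9]
ee_rot: [-0.003, 0.994, 0.105, 0.0]
force: [-0.2, 0.3, 0.8]
grip_width: -0.003
```

```bash
cat >> h.py <<'E'
from scipy.spatial.transform import Rotation as R
def goto(t):
    s=ctrl.sense();q=s["ee_rot"];r=R.from_quat([q[1],q[2],q[3],q[0]])
    print(s["time_s"],np.round(s["eef_pos"],1),"x",np.round(r.as_matrix()[:,0],3),"z",np.round(r.as_matrix()[:,2],3),"F",np.round(s["force"],1),s["grip_width"])
    print("yaw",np.degrees(np.arctan2(r.as_matrix()[1,0],r.as_matrix()[0,0])),"units",np.round(r.inv().apply(np.array(t)-s["eef_pos"])/50,3))
E
python3 -c "
from h import *
goto([475.7,116.6,26])"
```

```text
1.6 [432.8  27.1 229.9] x [0.978 0.209 0.001] z [-0.     0.005 -1.   ] F [-0.2  0.3  0.8] -0.0032271586349757473
yaw 12.04081910004257 units [ 1.211 -1.552  4.087]
```

Call:
{"op": "servo_tool", "data": {"motion": [{"dr": [0.03, 0, -0.03], "delta_pos": [0.61, -0.78, 0.3], "hand": 0}, {"dr": [0, 0, 0], "delta_pos": [0.6, -0.78, 0.3], "hand": 0}, {"dr": [0, 0, 0], "delta_pos": [0, 0, 1], "hand": 0}, {"dr": [0, 0, 0], "delta_pos": [0, 0, 1], "hand": 0}, {"dr": [0, 0, 0], "delta_pos": [0, 0, 0.5], "hand": 0}, {"dr": [0, 0, 0], "delta_pos": [0, 0, 0], "hand": 0}]}}

```text
time_s: 2.35
eef_pos: [476.3, 116.0, 70.9]
ee_rot: [-0.004, 0.994, 0.106, -0.0]
force: [0.8, -0.3, 1.1]
grip_width: 0.004
```

```bash
python3 -c "
from h import *
goto([475.7,116.6,26])
p,d=capture('top');cv2.imwrite('pics/top1.png',p[200:350,150:350,::-1].repeat(3,0).repeat(3,1))
p,d=capture('scene');cv2.imwrite('pics/scene1.png',p[100:280,280:520,::-1].repeat(3,0).repeat(3,1))"
```

```text
2.35 [476.3 116.   70.9] x [0.978 0.21  0.   ] z [-0.002  0.009 -1.   ] F [ 0.8 -0.3  1.1] 0.0044095726199617925
yaw 12.135190023797794 units [-0.01  -0.006  0.897]
```

View pics/scene1.png

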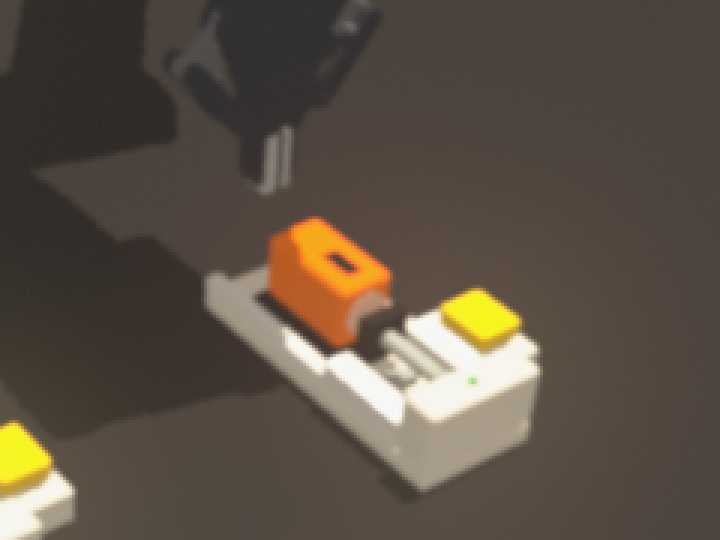

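Call:
{"op": "servo_tool", "data": {"motion": [{"dr": [-0.05, 0, -0.02], "delta_pos": [0, 0, 0.6], "hand": 0}, {"dr": [0, 0, 0], "delta_pos": [0, 0, 0.3], "hand": 0}, {"dr": [0, 0, 0], "delta_pos": [0, 0, 0], "hand": 0}, {"dr": [0, 0, 0], "delta_pos": [0.2, 0, 0], "hand": 0}, {"dr": [0, 0, 0], "delta_pos": [0.2, 0, 0], "hand": 0}, {"dr": [0, 0, 0], "delta_pos": [0.2, 0, 0], "hand": 0}, {"dr": [0, 0, 0], "delta_pos": [0.2, 0, 0], "hand": 0}]}}

```text
time_s: 3.32
eef_pos: [521.1, 124.6, 33.1]
ee_rot: [0.001, 0.994, 0.107, 0.004]
force: [-8.0, -2.2, 0.5]
grip_width: 0.0
```

```bash
python3 -c "
from h import *
goto([555.8-20*.9767,134.2-20*.2147,26])
p,d=capture('scene');cv2.imwrite('pics/scene2.png',p[100:280,280:520,::-1].repeat(3,0).repeat(3,1))"
```

```text
3.325 [521.1 124.6  33.1] x [0.977 0.213 0.008] z [ 0.009 -0.    -1.   ] F [-8.  -2.2  0.5] 0.00039005892764850184
yaw 12.31139990951022 units [ 0.318 -0.039  0.144]
```

View pics/scene2.png

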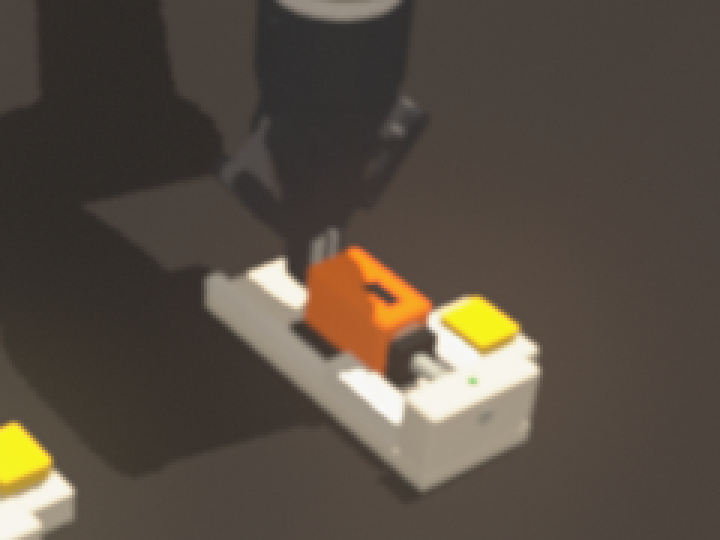

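Call:
{"op": "servo_tool", "data": {"motion": [{"dr": [0, 0, 0], "delta_pos": [0.15, 0, 0.03], "hand": 0}, {"dr": [0, 0, 0], "delta_pos": [0.1, 0, 0], "hand": 0}]}}

```text
time_s: 3.62
eef_pos: [533.6, 127.5, 31.8]
ee_rot: [0.001, 0.994, 0.107, 0.003]
force: [-6.7, -2.2, 2.9]
grip_width: 0.004
```

```bash
cat > meas.py <<'E'
from h import *
def meas(tag):
  for n in ("top","scene"):
    p,d=capture(n);cv2.imwrite(f"pics/{n}_{tag}.png",p[:,:,::-1]);W=cloud(n,d);M=masks(p)
    for nm,O in(("orange",(555.8,134.2)),("green",(571.4,-133.3))):
        m=M[nm]&(W[...,0]>400)&(W[...,0]<660)&(abs(W[...,1])<260)&(abs(W[...,2]-58)<5)
        q=W[m]
        if len(q)<30: print(n,nm,len(q));continue
        r=cv2.minAreaRect(q[:,:2].astype(np.float32));a=np.array(r[0])-O
        f=q[:,:2]-O;x=f@[.9767,.2147]
        print(n,nm,"rail",(a@[.9767,.2147]).round(1),(a@[-.2147,.9767]).round(1),"ext",np.percentile(x,[1,99]).round(1),np.round(r[1],1),round(r[2],1),"z",np.median(q[:,2]).round(1))
E
python3 -c "
from meas import *
goto([555.8-20*.9767,134.2-20*.2147,30]);meas('3')"
```

```text
3.625 [533.6 127.5  31.8] x [0.977 0.214 0.005] z [ 0.005 -0.001 -1.   ] F [-6.7 -2.2  2.9] 0.004250693630661128
yaw 12.339039229327373 units [ 0.062 -0.037  0.036]
top orange rail 50.9 1.9 ext [48.5 53.4] [ 5.  22.2] 13.4 z 57.6
top green rail 20.3 0.5 ext [-10.6  50.7] [62.9 33.5] 12.0 z 58.3
scene orange rail 20.0 -1.7 ext [-10.5  52.2] [65.7 35.9] 12.1 z 56.2
scene green rail 18.7 -2.8 ext [-11.4  50.7] [65.3 33.2] 11.6 z 56.1
```

Call:
{"op": "servo_tool", "data": {"motion": [{"dr": [0, 0, 0], "delta_pos": [0.08, 0, 0], "hand": 0}, {"dr": [0, 0, 0], "delta_pos": [0.05, 0, 0], "hand": 0}]}}

```text
time_s: 3.98
eef_pos: [539.5, 128.8, 31.8]
ee_rot: [0.001, 0.994, 0.108, 0.001]
force: [-7.5, -1.7, 3.4]
grip_width: 0.0
```

```bash
python3 -c "
from meas import *
goto([555.8-20*.9767,134.2-20*.2147,30]);meas('4')"
```

```text
3.975 [539.5 128.8  31.8] x [0.977 0.214 0.003] z [ 0.003 -0.001 -1.   ] F [-7.5 -1.7  3.4] 0.0002327964485536817
yaw 12.361833895775694 units [-0.059 -0.035  0.037]
top orange 0
top green rail 20.2 0.1 ext [-10.6  50.7] [62.8 34.4] 12.6 z 58.3
scene orange rail 26.5 -1.6 ext [-4.5 58.4] [65.7 34.6] 12.3 z 56.2
scene green rail 19.0 -2.6 ext [-11.4  50.2] [64.5 33.6] 12.0 z 56.2
```

Now well past click (about 27). Back off slowly and check that it stays at home.

Call:
{"op": "servo_tool", "data": {"motion": [{"dr": [0, 0, 0], "delta_pos": [-0.2, 0, 0], "hand": 0}, {"dr": [0, 0, 0], "delta_pos": [-0.4, 0, 0], "hand": 0}, {"dr": [0, 0, 0], "delta_pos": [-0.4, 0, 0], "hand": 0}, {"dr": [0, 0, 0], "delta_pos": [0, 0, 0], "hand": 0}]}}

```text
time_s: 4.58
eef_pos: [490.9, 117.9, 32.6]
ee_rot: [0.001, 0.994, 0.108, 0.005]
force: [0.2, -0.3, -0.6]
grip_width: -0.001
```

```bash
python3 -c "
from meas import *
goto([594.8,-72,150]);meas('5')"
```

```text
4.575 [490.9 117.9  32.6] x [0.977 0.214 0.01 ] z [ 0.011 -0.001 -1.   ] F [ 0.2 -0.3 -0.6] -0.0011282090877206537
yaw 12.343751766912607 units [ 1.242  4.162 -2.323]
top orange rail 20.1 1.1 ext [-11.3  51. ] [64.1 34.4] 12.6 z 58.5
top green rail 20.2 0.4 ext [-10.7  50.8] [63.3 34.3] 12.0 z 58.4
scene orange rail 18.5 -2.1 ext [-11.1  51. ] [67.  35.7] 8.8 z 55.7
scene green rail 18.9 -2.6 ext [-11.   50.2] [64.2 33.8] 12.3 z 56.2
```

Call:
{"op": "servo_tool", "data": {"motion": [{"dr": [0, 0, 0], "delta_pos": [0, 0, -0.9], "hand": 0}, {"dr": [0, 0, 0], "delta_pos": [0, 0, -0.9], "hand": 0}, {"dr": [0, 0, 0], "delta_pos": [0, 0, -0.6], "hand": 0}, {"dr": [0, 0, 0], "delta_pos": [0.25, 0.85, 0], "hand": 0}, {"dr": [0, 0, 0], "delta_pos": [0.25, 0.85, 0], "hand": 0}, {"dr": [0, 0, 0], "delta_pos": [0.25, 0.85, 0], "hand": 0}, {"dr": [0, 0, 0], "delta_pos": [0.25, 0.85, 0], "hand": 0}, {"dr": [0, 0, 0], "delta_pos": [0.25, 0.8, 0], "hand": 0}, {"dr": [0, 0, -1], "delta_pos": [0, 0, 0], "hand": 0}, {"dr": [0, 0, -1], "delta_pos": [0, 0, 0], "hand": 0}, {"dr": [0, 0, -1], "delta_pos": [0, 0, 0], "hand": 0}, {"dr": [0, 0, -1], "delta_pos": [0, 0, 0], "hand": 0}, {"dr": [0, 0, -1], "delta_pos": [0, 0, 0], "hand": 0}, {"dr": [0, 0, -1], "delta_pos": [0, 0, 0], "hand": 0}, {"dr": [0, 0, -1], "delta_pos": [0, 0, 0], "hand": 0}, {"dr": [0, 0, -1], "delta_pos": [0, 0, 0], "hand": 0}, {"dr": [0, 0, -1], "delta_pos": [0, 0, 0], "hand": 0}, {"dr": [0, 0, 0], "delta_pos": [0, 0, 0], "hand": 0}]}}

```text
time_s: 6.92
eef_pos: [614.8, -82.1, 162.3]
ee_rot: [0.015, 0.607, 0.795, 0.009]
force: [-0.3, 0.2, 0.0]
grip_width: -0.001
```

```bash
python3 -c "
from h import *
goto([594.6,-71,50])"
```

```text
6.925 [614.8 -82.1 162.3] x [-0.263  0.965 -0.014] z [ 0.035 -0.005 -0.999] F [-0.3  0.2  0. ] -0.0005459631715329166
yaw 105.22750618023413 units [ 0.351 -0.404  2.229]
```

Call:
{"op": "servo_tool", "data": {"motion": [{"dr": [0.19, 0.08, 0.28], "delta_pos": [0, 0, 0], "hand": 0}, {"dr": [0, 0, 0], "delta_pos": [0.35, -0.4, 0.4], "hand": 0}, {"dr": [0, 0, 0], "delta_pos": [0, 0, 0.8], "hand": 0}, {"dr": [0, 0, 0], "delta_pos": [0, 0, 0.6], "hand": 0}, {"dr": [0, 0, 0], "delta_pos": [0, 0, 0], "hand": 0}]}}

```text
time_s: 7.55
eef_pos: [593.6, -69.3, 71.1]
ee_rot: [0.001, 0.635, 0.773, 0.001]
force: [0.2, 0.3, 0.1]
grip_width: 0.002
```

```bash
python3 -c "
from h import *
goto([594.6,-71,40])
p,d=capture('scene');cv2.imwrite('pics/scene6.png',p[150:330,170:410,::-1].repeat(3,0).repeat(3,1))"
```

```text
7.55 [593.6 -69.3  71.1] x [-0.194  0.981 -0.001] z [ 0.004 -0.    -1.   ] F [0.2 0.3 0.1] 0.0019016730767822299
yaw 101.16501227988621 units [-0.037  0.011  0.622]
```

View pics/scene6.png

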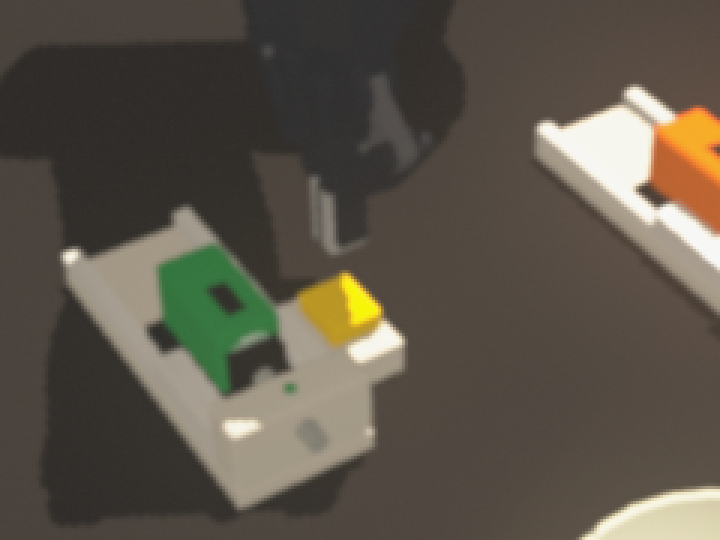

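Call:
{"op": "servo_tool", "data": {"motion": [{"dr": [0, 0, 0.12], "delta_pos": [-0.02, 0, 0.5], "hand": 0}, {"dr": [0, 0, 0], "delta_pos": [0, 0, 0.15], "hand": 0}, {"dr": [0, 0, 0], "delta_pos": [0, 0, 0.1], "hand": 0}, {"dr": [0, 0, 0], "delta_pos": [0, 0, 0.08], "hand": 0}]}}

```text
time_s: 8.1
eef_pos: [598.9, -71.7, 36.3]
ee_rot: [0.008, 0.644, 0.765, 0.004]
force: [-0.0, 0.9, 0.3]
grip_width: -0.005
```

Call:
{"op": "servo_tool", "data": {"motion": [{"dr": [0, 0, 0], "delta_pos": [0.03, -0.08, -0.02], "hand": 0}, {"dr": [0, 0, 0], "delta_pos": [0, 0, 0], "hand": 0}, {"dr": [0, 0, 0], "delta_pos": [0, 0, 0.12], "hand": 0}, {"dr": [0, 0, 0], "delta_pos": [0, 0, 0.1], "hand": 0}]}}

```text
time_s: 8.6
eef_pos: [595.4, -71.1, 27.5]
ee_rot: [0.009, 0.644, 0.765, 0.004]
force: [-0.6, 0.6, 2.8]
grip_width: 0.003
```

Call:
{"op": "servo_tool", "data": {"motion": [{"dr": [0, 0, 0], "delta_pos": [0, 0, 0.06], "hand": 0}]}}

```text
time_s: 8.72
eef_pos: [595.7, -71.1, 25.2]
ee_rot: [0.009, 0.644, 0.765, 0.004]
force: [-8.7, 3.6, 25.7]
grip_width: -0.001
```

```bash
python3 -c "
from meas import *
goto([594.6,-71,24]);meas('7')"
```

```text
8.725 [595.7 -71.1  25.2] x [-0.17   0.985 -0.008] z [ 0.019 -0.005 -1.   ] F [-8.7  3.6 25.7] -0.0009379023760174355
yaw 99.76253606712379 units [ 0.005 -0.021  0.024]
top orange rail 20.1 1.3 ext [-11.3  51.3] [64.1 33.8] 12.5 z 58.5
top green 0
scene orange rail 19.2 -3.1 ext [-12.1  52. ] [66.3 33.9] 11.1 z 55.7
scene green rail -20.7 -2.7 ext [-50.8  11.1] [65.1 33.4] 12.0 z 56.2
```

Call:
{"op": "servo_tool", "data": {"motion": [{"dr": [0, 0, 0], "delta_pos": [0, 0, -0.3], "hand": 0}, {"dr": [0, 0, 0], "delta_pos": [0, 0, -0.9], "hand": 0}, {"dr": [0, 0, 0], "delta_pos": [0, 0, -1], "hand": 0}, {"dr": [0, 0, 0], "delta_pos": [0, 0, -1], "hand": 0}, {"dr": [0, 0, 0], "delta_pos": [-0.3, -0.9, 0], "hand": 0}, {"dr": [0, 0, 0], "delta_pos": [-0.3, -0.9, 0], "hand": 0}, {"dr": [0, 0, 0], "delta_pos": [-0.3, -0.9, 0], "hand": 0}, {"dr": [0, 0, 0], "delta_pos": [-0.3, -0.9, 0], "hand": 0}, {"dr": [0, 0, 0], "delta_pos": [0, 0, 0], "hand": 0}, {"dr": [0, 0, 0], "delta_pos": [0, 0, 0], "hand": 0}]}}

```text
time_s: 10.07
eef_pos: [421.0, -162.4, 190.4]
ee_rot: [0.011, 0.644, 0.765, 0.004]
force: [-0.3, -0.1, 0.6]
grip_width: 0.001
```

```bash
python3 -c "
from meas import *
goto([594.6,-71,24]);meas('8')"
```

```text
10.075 [ 421.  -162.4  190.4] x [-0.17   0.985 -0.012] z [ 0.023 -0.008 -1.   ] F [-0.3 -0.1  0.6] 0.0011311632564314422
yaw 99.79805086813712 units [1.25  3.662 3.391]
top orange rail 20.1 1.2 ext [-11.4  51.1] [64.1 33.8] 11.9 z 58.4
top green rail -19.2 0.2 ext [-49.6  10.9] [62.2 34.2] 12.3 z 58.4
scene orange rail 19.8 -1.8 ext [-11.5  51.1] [63.4 35.3] 12.3 z 55.6
scene green rail -20.5 -2.7 ext [-50.7  11.1] [64.9 34.2] 12.1 z 56.1
```

View pics/scene_8.png

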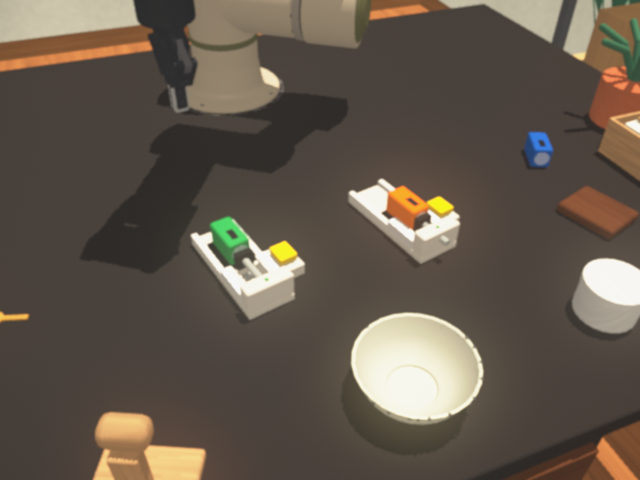

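The picture shows the green light pushed out and upright on its rail at about (230,240). The orange light is home at about (408,207), and the gripper is clear of both.

```bash
python3 -c "
from rig import ticket
print(ticket.finish_job())"
```

```text
the job is handed in; nothing more can be done
None
```

The job is done and handed in at about 10 s of the 42 s. I pushed the orange light along its rail by its tail until it clicked. After I backed off, I pressed the green rail's yellow pad down to its stop, and the green light sprang free.

The last checks, with the gripper lifted away:
- **Orange light:** it stayed latched at x ≈ 20.1 mm on its rail (home is 20). It still read that after the green light was released.
- **Green light:** it lies upright at x ≈ -19 mm, about 39 mm out. Its front is at about x = 13 mm, short of the lips, which start at x = 18.
- **Forces:** the push took about 8 N. The fingertips read about 27 N total (26 N vertical) on the pad when it bottomed out, and the wrist read near zero after I let go.
- **Camera disagreement:** the two cameras differ by up to 3 mm sideways and about 1 mm along the rail, which does not change either result.

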